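Line up the drift gauges by thickness beside the lamp

TASK

Stand the four drift gauges upright on the rail's four rubber pads, each centred on its pad, in order of body thickness: the thickest on the pad next to the magnifier lamp base, the thinnest on the pad farthest from it. Set them down gently, without dropping or tipping any, and leave the brass depth gauge where it stands.

Things in the scene. Friction and masses are not known exactly. Their poses are not given: they have to be found in the camera images.
- drift_a: The thinnest of four drift gauges, loose, standing upright: a round nickel-grey body 28 mm in diameter and 44 mm high with a blued steel stem, 16 mm in diameter and 44 mm long, rising from the middle of its top (88 mm high in all, 0.15 to 0.75 kg). Origin at the centre of its underside, z up along the stem.
- drift_b: The second thinnest of four drift gauges, loose, standing upright: a round nickel-grey body 38 mm in diameter and 32 mm high with a blued steel stem, 16 mm in diameter and 44 mm long, rising from the middle of its top (76 mm high in all, 0.15 to 0.75 kg). Origin at the centre of its underside, z up along the stem.
- drift_c: The second thickest of four drift gauges, loose, standing upright: a round nickel-grey body 48 mm in diameter and 40 mm high with a blued steel stem, 16 mm in diameter and 44 mm long, rising from the middle of its top (84 mm high in all, 0.15 to 0.75 kg). Origin at the centre of its underside, z up along the stem.
- drift_d: The thickest of four drift gauges, loose, standing upright: a round nickel-grey body 58 mm in diameter and 25 mm high with a blued steel stem, 16 mm in diameter and 44 mm long, rising from the middle of its top (69 mm high in all, 0.15 to 0.75 kg). Origin at the centre of its underside, z up along the stem.
- pad_1: Round black rubber pad, 60 mm in diameter and 3 mm thick, fixed on the long dark iron rail; the end pad at the rail's +y end. The rail is 335 x 70 x 12 mm, lies on the shelf and runs roughly along y; its four identical pads 1, 2, 3, 4 stand in that order 80 mm apart. Origin at the centre of the pad's underside, so a drift gauge's underside rests 3 mm above it (15 mm above the shelf).
- pad_2: Round black rubber pad, 60 mm in diameter and 3 mm thick, fixed on the long dark iron rail; next to pad_1. The rail is 335 x 70 x 12 mm, lies on the shelf and runs roughly along y; its four identical pads 1, 2, 3, 4 stand in that order 80 mm apart. Origin at the centre of the pad's underside, so a drift gauge's underside rests 3 mm above it (15 mm above the shelf).
- pad_3: Round black rubber pad, 60 mm in diameter and 3 mm thick, fixed on the long dark iron rail; next to pad_4. The rail is 335 x 70 x 12 mm, lies on the shelf and runs roughly along y; its four identical pads 1, 2, 3, 4 stand in that order 80 mm apart. Origin at the centre of the pad's underside, so a drift gauge's underside rests 3 mm above it (15 mm above the shelf).
- pad_4: Round black rubber pad, 60 mm in diameter and 3 mm thick, fixed on the long dark iron rail; the end pad at the rail's -y end. The rail is 335 x 70 x 12 mm, lies on the shelf and runs roughly along y; its four identical pads 1, 2, 3, 4 stand in that order 80 mm apart. Origin at the centre of the pad's underside, so a drift gauge's underside rests 3 mm above it (15 mm above the shelf).
- lamp_base: White round magnifier lamp base, 90 mm in diameter, with an empty brass bayonet socket on a black neck (77 mm high in all); fixed on the shelf, its centre about 57 mm beyond one end of the rail, 105 mm from that end pad's centre. Either end, it changes from start to start; at the other end is a square 80 mm dark iron slotted stand, 100 mm high with the mandrel and plug gauge it holds. Origin at the centre of its underside.
- depth_gauge: Brass thread depth gauge, loose, among the drift gauges and to be left where it is: a bar foot 24 x 70 x 18 mm (long along its own y) with a thin upright rod in the middle, 78 mm high in all. Origin at the centre of its underside.
Things that resemble listed ones, but are neither listed nor needed, are in the scene too. Leave any green or pink look-alike of the drift_b alone.

How it is judged:
By the outcome, as a careful person would: the job done as asked, in the order asked, and still so for the second after the job is handed in, with the robot touching nothing.
It also fails if it takes over 106 s, if anything falls off the work surface, if the arm or the gripper's body presses on something with over 40 N, if the wrist force passes 120 N, or if a joint passes its speed limit or range.

ROBOT

A 6-joint arm with a two-finger parallel gripper is mounted at the origin on the work surface. World frame = base frame: x ahead of the robot, y to its left, z up, the work surface at z = 0. Lengths are in m, angles in rad, forces in N, time in s.
With the tool pointing down it reaches from about 0.375 to 0.9 m from the base axis. Payload 3.1 kg.
Tool frame: the origin (TCP) lies between the finger pads; the fingertips stand 11 mm ahead of it and the grasp point (between the pads) lies 8 mm behind it; z points along the fingers, y is the line along which they close (so a half turn about z gives the same grasp; the last joint's range is limited). The gripper opens to 87 mm and grips with 3 to 60 N. Pads are 19 mm wide; open, the fingers measure 117 mm over their backs; the gripper's body (75 mm by 190 mm) begins 51 mm behind the grasp point.
Start: joints at [1.014, 0.527, 1.433, -0, 1.181, -0.178], TCP at [0.231, 0.581, 0.234] pointing down, gripper open.
Joint ranges: [-3.08, 3.08], [-0.75, 2.2], [0.22, 2.44], [-1.43, 4.57], [0, 2.65], [-2.85, 2.85]. Speed limits (rad/s): [2.79, 2.79, 3.14, 3.14, 3.14, 3.14].

INTERFACE

Orientations are given as a unit quaternion [x, y, z, w].
In Python, from rig import robot gives the robot as it stands.
- The arm moves only by the tool move_arm, never from a script. Its argument "moves" is text: rows parted by semicolons, each of 7 numbers parted by spaces: the shift along the tool's x, y, z in units of 100 mm (1.0 is 100 mm), then the turn, a rotation vector about the tool's x, y, z in units of 90 degrees (1.0 is 90 degrees), then the opening, from 0 (shut) to 1 (fully open). A call has 1 to 12 rows; each row is the pose to reach, as a shift and turn from the pose commanded when the call began, along the tool's axes at that moment; what a row does not reach only later rows make up. A row lasts 1/10 s, in which the tool goes at most 50 mm and 8.59 degrees, less where a joint would pass 70% of its speed; a pose out of reach is approached as far as the arm can. A call with a number of a shift or a turn outside -1 to 1 is refused whole. A call with a gripper value outside its range is refused whole. The fingers move at their own pace and stop on an object; "squeeze" is the grip in N (left out, the last holds). Time passes only in rows, so rows that repeat a pose let the fingers close. It gives the time, the measured TCP pose, the force, the opening and the grip force at its end, in the units of the state.
- robot.get_obs(): the state, without advancing time (a new reading comes with each control period).
- robot.camera(name): name is "scene" or "top" or "wrist"; returns a dict with "image" (420x560x3 uint8, red, green, blue), "intrinsics" (3x3 intrinsics, pixels), "extrinsics" (4x4, takes a point from world to camera coordinates). Camera axes: x right, y up, looking along -z (the intrinsics and any distortion apply to the point x, -y, -z); pixel columns grow to the right and rows downward; lengths in m; the calibration is good to about 2 mm. A picture is of the moment at which its call begins. There is no depth.
- robot.hand_in(): hands the job in; it is judged then, once.
The state is a dict: "time": time; "q": joint angles; "joint_velocities": joint speeds; "joint_torque": joint torques, N m; "position": TCP position; "tool_rot": TCP orientation; "ft_force": force on the tool from outside, world axes, zero at the start; "moment": the same for the moment, N m; "grip_width": finger opening in m; "grip_force": force on a finger pad.
Only numpy, scipy, OpenCV 4.12 (cv2) and the standard library are available. Lean on these libraries where they do the work, as an engineer would, in place of code of your own. Each camera call takes 0.05 s, during which the arm holds its last target. There are 200 camera calls.

## Working session

There is one attempt and no reset: what is moved stays moved. The work goes in short steps, Python scripts to look and compute and a tool call to move; the robot and the scene stay as the last step left them, time stands still between calls to the robot, and variables do not carry over. Pictures are saved under pics/ and viewed, at most 14 in all, crops included, and the job is handed in when it is done.

Besides the shell and the picture viewer there is one more tool, called after "Emit:" in YAML: its name, and indented under it one key for each argument. move_arm: Moves the arm, as the interface text tells. Shifts and turns lie within -1 to 1; 1 stands for 100 mm of shift or 90 degrees of turn. Its arguments: {"type":"object","properties":{"moves":{"type":"string"},"squeeze":{"type":"number"}},"required":["moves"]}

```bash
mkdir -p pics; cat > h.py <<'E'
import numpy as np, cv2
from rig import robot
def cam(n):
    c=robot.camera(n); np.savez(f'{n}.npz',**{k:np.array(v) for k,v in c.items() if v is not None and k in('image','intrinsics','extrinsics')})
    return c
def ray(c,u,v):
    K=np.array(c['intrinsics']);E=np.array(c['extrinsics'])
    p=np.linalg.inv(K)@[u,v,1]; d=E[:3,:3].T@np.array([p[0],-p[1],-p[2]]); return -E[:3,:3].T@E[:3,3],d
def onz(c,u,v,z):
    o,d=ray(c,u,v); return o+d*(z-o[2])/d[2]
def proj(c,P):
    K=np.array(c['intrinsics']);E=np.array(c['extrinsics']); p=E[:3,:3]@np.array(P)+E[:3,3]
    q=K@np.array([p[0],-p[1],-p[2]]); return q[:2]/q[2]
E
python3 - <<'E'
from h import *
for n in('top','scene'):
    c=cam(n); cv2.imwrite(f'pics/{n}0.png',cv2.resize(c['image'][:,:,::-1],None,fx=1.4,fy=1.4)); print(c.keys(),np.round(c['intrinsics'],1).tolist(),np.round(c['extrinsics'],3).tolist())
o=robot.get_obs(); print(o['time'],o['tool_rot'],o['position'],o['grip_width'])
E
```

```text
dict_keys(['image', 'intrinsics', 'extrinsics']) [[424.3, 0.0, 271.3], [0.0, 424.3, 211.3], [0.0, 0.0, 1.0]] [[-0.003, -1.0, -0.008, -0.007], [0.99, -0.004, 0.143, -0.556], [-0.143, -0.008, 0.99, -0.942], [0.0, 0.0, 0.0, 1.0]]
dict_keys(['image', 'intrinsics', 'extrinsics']) [[455.4, 0.0, 277.4], [0.0, 455.4, 216.2], [0.0, 0.0, 1.0]] [[-0.791, 0.611, -0.018, 0.421], [-0.447, -0.559, 0.698, 0.212], [0.417, 0.56, 0.716, -1.126], [0.0, 0.0, 0.0, 1.0]]
0.1 [ 1.88300274e-01  9.82111038e-01 -8.89416369e-04 -3.52397787e-04] [0.23075948 0.58015591 0.23270132] 0.0872103030768153
```

View pics/top0.png

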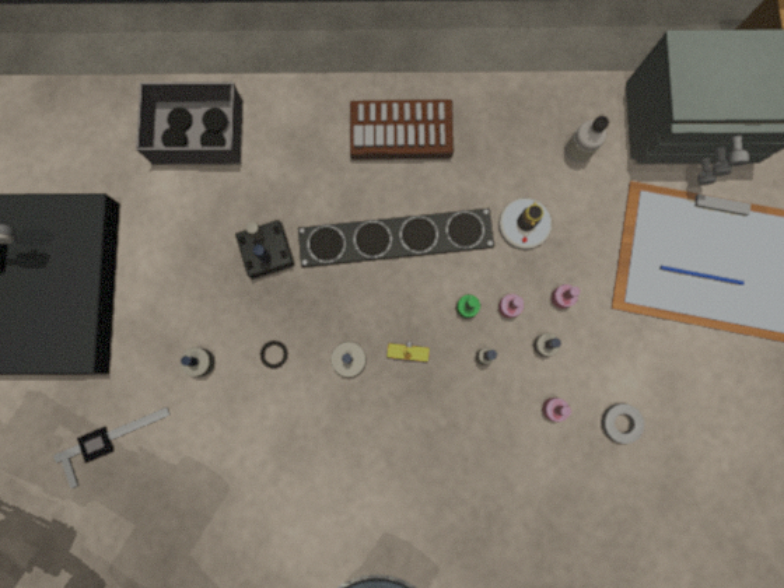

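View pics/scene0.png

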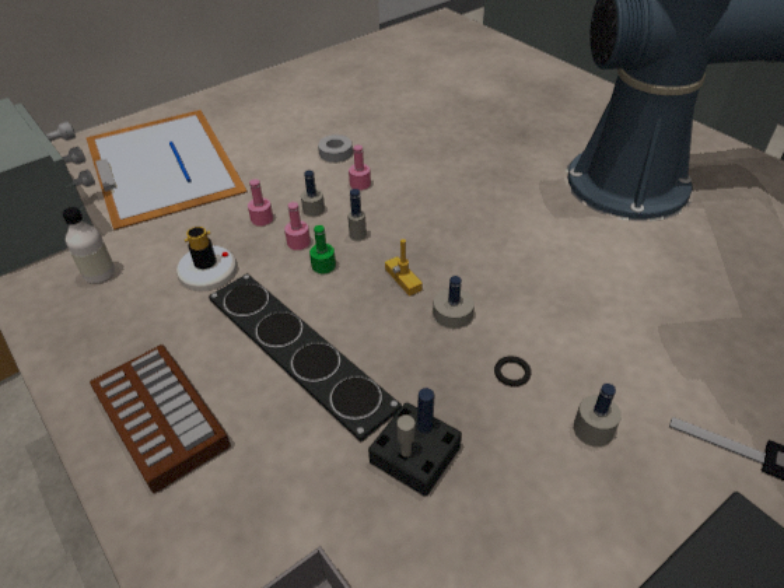

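Top view (784-wide picture): the lamp base is at (525,223), the -y end of the rail. The pads are at (326,243), (373,239), (419,234) and (465,229), pads 1 to 4.

Nickel gauges:
- c: (198,361)
- d: (348,360)
- a: (487,356)
- b: (547,345)

Look-alikes to leave alone are green at (469,306) and pink at (512,306), (566,296) and (557,410). The depth gauge is at (408,353).

Order: d→pad_4, c→pad_3, b→pad_2, a→pad_1.

```bash
cat > m.py <<'E'
from h import *
T=dict(np.load('top.npz'));S=dict(np.load('scene.npz'))
def stem(c,u,v,r=16):
    u,v=u/1.4,v/1.4; I=c['image'].astype(int); m=((I[:,:,2]-I[:,:,0])>6).astype(np.uint8)
    n,l,st,ce=cv2.connectedComponentsWithStats(m)
    k=[i for i in range(1,n) if np.hypot(*(ce[i]-[u,v]))<r and st[i,4]>8]
    i=max(k,key=lambda i:st[i,4]); return ce[i],st[i,4]
def tri(a,b):
    (o1,d1),(o2,d2)=ray(T,*a),ray(S,*b); A=[];y=[]
    for o,d in((o1,d1),(o2,d2)):
        d=d/np.linalg.norm(d);P=np.eye(3)-np.outer(d,d);A.append(P);y.append(P@o)
    x,*_=np.linalg.lstsq(np.vstack(A),np.hstack(y),rcond=None); return x
G=dict(a=((487,356),(356,202),.066),b=((547,345),(310,185),.054),c=((193,361),(605,398),.062),d=((348,360),(455,288),.047))
for k,(t,s,z) in G.items():
    a,na=stem(T,*t);b,nb=stem(S,*s)
    print(k,na,nb,'tri',tri(a,b).round(4),'top@z',onz(T,*a,z).round(4),'scene@z',onz(S,*b,z).round(4),'want z',z)
def pad(c,u,v,r):
    u,v=u/1.4,v/1.4; g=cv2.cvtColor(c['image'],cv2.COLOR_RGB2GRAY).astype(float)
    y0,x0=int(v-r),int(u-r); w=g[y0:y0+2*r+1,x0:x0+2*r+1]
    m=(w-cv2.GaussianBlur(w,(0,0),5)>4).astype(np.uint8); n,l,st,ce=cv2.connectedComponentsWithStats(m)
    i=1+np.argmax(st[1:,4]); ys,xs=np.nonzero(l==i); e=cv2.fitEllipse(np.c_[xs,ys].astype(np.float32)); return np.array(e[0])+[x0,y0],e[1]
for j,(t,s) in enumerate([((326,243),(357,397)),((373,239),(315,362)),((419,234),(279,329)),((465,229),(246,299))]):
    a,ea=pad(T,*t,17);b,eb=pad(S,*s,22)
    print(j+1,np.round(ea,1),np.round(eb,1),tri(a,b).round(4),onz(T,*a,.015).round(4),onz(S,*b,.015).round(4))
if __name__=='__main__':
    I=T['image'][:,:,::-1]
    cv2.imwrite('pics/crop.png',np.hstack([cv2.resize(I[225:285,125:285],None,fx=2.5,fy=2.5,interpolation=2),cv2.resize(I[225:285,275:435],None,fx=2.5,fy=2.5,interpolation=2)]))
E
python3 m.py
```

```text
a 25 94 tri [ 0.4571 -0.1839  0.068 ] top@z [ 0.4583 -0.1852  0.066 ] scene@z [ 0.4546 -0.1849  0.066 ] want z 0.066
b 21 85 tri [ 0.4756 -0.289   0.0539] top@z [ 0.4775 -0.2905  0.054 ] scene@z [ 0.4743 -0.2867  0.054 ] want z 0.054
c 37 95 tri [0.4513 0.2986 0.059 ] top@z [0.4501 0.299  0.062 ] scene@z [0.4548 0.2985 0.062 ] want z 0.062
d 29 114 tri [0.4537 0.0457 0.0509] top@z [0.4542 0.0456 0.047 ] scene@z [0.4506 0.0431 0.047 ] want z 0.047
1 [30.9 33. ] [33.  40.4] [0.6536 0.0874 0.0267] [0.6602 0.0856 0.015 ] [0.6457 0.0835 0.015 ]
2 [30.6 32.4] [30.5 39.8] [0.6605 0.0079 0.0271] [0.6678 0.005  0.015 ] [0.6524 0.0027 0.015 ]
3 [30.8 31.5] [28.9 38.7] [ 0.6673 -0.0706  0.0285] [ 0.6752 -0.0746  0.015 ] [ 0.6588 -0.0782  0.015 ]
4 [30.7 33.2] [30.5 36.1] [ 0.6756 -0.1495  0.0318] [ 0.6843 -0.1548  0.015 ] [ 0.6664 -0.1622  0.015 ]
```

View pics/crop.png

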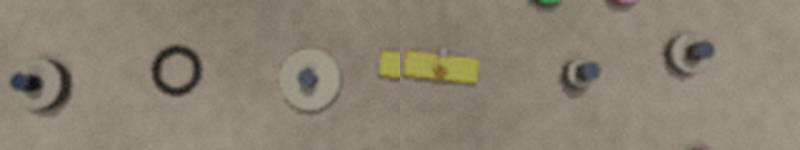

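The crop confirms the four nickel gauges (c, d, a, b from left to right, body sizes as listed) and the yellow depth gauge. The stem fixes agree with the known heights. The pad fits caught the rail edge, so I'll refit them with radial ring edges while I start moving toward drift_c, swinging clear of the black box and squaring the tool to the world axes.

Emit:
move_arm:
  moves: "-0.12 -0.31 0 0 0 -0.08 0.4; -0.25 -0.62 0 0 0 -0.16 0.4; -0.37 -0.93 0 0 0 -0.241 0.4; -0.37 -0.93 0 0 0 -0.241 0.4; -0.37 -0.93 0 0 0 -0.241 0.4"

```text
time: 0.6
position: [0.2312, 0.4804, 0.2336]
tool_rot: [0.001, 1.0, 0.0, -0.0]
ft_force: [0.2, 0.4, 0.3]
grip_width: 0.0548
grip_force: 0.0
```

```bash
cat > p.py <<'E'
from m import *
print('----')
def ring(c,z0):
    g=cv2.cvtColor(c['image'],cv2.COLOR_RGB2GRAY).astype(np.float32)
    for j in range(4):
        P=np.array([.660+.0075*j,.0855-.0797*j,.015]) if c is T else np.array([.655+.0075*j,.0855-.0797*j,.015])
        for it in range(4):
            pts=[]
            for th in np.arange(0,2*np.pi,.1):
                rs=np.arange(.022,.034,.0004)
                q=np.array([proj(c,P+[r*np.cos(th),r*np.sin(th),0]) for r in rs]).astype(np.float32)
                val=cv2.remap(g,q[:,0],q[:,1],1).ravel(); i=val.argmax()
                if 2<i<len(rs)-3: pts.append(onz(c,*q[i],.015)[:2])
            pts=np.array(pts); A=np.c_[2*pts,np.ones(len(pts))]; w=np.ones(len(pts))
            for _ in range(6):
                s=np.linalg.lstsq(A*w[:,None],(pts**2).sum(1)*w,rcond=None)[0]; R=np.sqrt(s[2]+s[:2]@s[:2])
                res=np.hypot(*(pts-s[:2]).T)-R; w=1/(1+(res/.001)**2)
            P[:2]=s[:2]
        print(j+1,P.round(4),'R',R.round(4),len(pts),'rms',np.sqrt(np.average(res**2,weights=w)).round(4))
ring(T,.015);ring(S,.015)
o=robot.get_obs();print(o['position'],o['tool_rot'],o['q'])
E
python3 p.py | sed -n '/----/,$p'
```

```text
----
1 [0.6619 0.0865 0.015 ] R 0.0286 35 rms 0.0012
2 [0.6593 0.0039 0.015 ] R 0.0315 33 rms 0.0004
3 [ 0.6673 -0.0753  0.015 ] R 0.0315 59 rms 0.0005
4 [ 0.6754 -0.155   0.015 ] R 0.0315 61 rms 0.0004
1 [0.6506 0.0859 0.015 ] R 0.0314 59 rms 0.0004
2 [0.6587 0.0064 0.015 ] R 0.0315 58 rms 0.0004
3 [ 0.6667 -0.0729  0.015 ] R 0.0314 57 rms 0.0004
4 [ 0.6746 -0.1523  0.015 ] R 0.0314 52 rms 0.0005
[0.23119244 0.48037468 0.23361521] [ 1.17088324e-03  9.99999291e-01  2.16373421e-04 -8.74301364e-06] [ 9.12337871e-01  4.03996622e-01  1.66287744e+00  3.16432996e-04
  1.07438671e+00 -6.56267350e-01]
```

Emit:
move_arm:
  moves: "0 -0.33 0 0 0 0 0.4; 0 -0.67 0 0 0 0 0.4; 0 -1 0 0 0 0 0.4; 0 -1 0 0 0 0 0.4"

```text
time: 1.0
position: [0.2301, 0.3782, 0.2332]
tool_rot: [0.001, 1.0, -0.001, -0.001]
ft_force: [0.3, 0.9, 0.2]
grip_width: 0.0356
grip_force: 0.0
```

Emit:
move_arm:
  moves: "-0.33 -0.27 0 0 0 0 0.4; -0.67 -0.53 0 0 0 0 0.4; -1 -0.8 0 0 0 0 0.4; -1 -0.8 0 0 0 0 0.4"

```text
time: 1.4
position: [0.3371, 0.3004, 0.2341]
tool_rot: [0.003, 1.0, 0.001, 0.003]
ft_force: [0.0, 0.2, 0.1]
grip_width: 0.0346
grip_force: 0.0
```

Emit:
move_arm:
  moves: "-0.33 0 0 0 0 0 0.4; -0.67 0 0 0 0 0 0.4; -1 0 0 0 0 0 0.4; -1 0 0 0 0 0 0.4; -1 0 0 0 0 0 0.4"

```text
time: 1.9
position: [0.4315, 0.3017, 0.2331]
tool_rot: [0.0, 1.0, 0.0, -0.0]
ft_force: [-0.0, 0.5, 0.6]
grip_width: 0.0347
grip_force: 0.0
```

```bash
python3 - <<'E'
from h import *
c=cam('wrist'); cv2.imwrite('pics/w1.png',c['image'][:,:,::-1]); print(np.round(c['intrinsics'],1).tolist(),np.round(c['extrinsics'],3).tolist())
for z in(.04,.062,.084): print(proj(c,[.4515,.299,z]))
print(robot.get_obs()['position'])
E
```

```text
[[313.0, 0.0, 280.7], [0.0, 313.0, 205.1], [0.0, 0.0, 1.0]] [[0.002, 1.0, 0.0, -0.302], [-0.967, 0.002, -0.256, 0.447], [-0.256, 0.0, 0.967, -0.279], [0.0, 0.0, 0.0, 1.0]]
[278.49962016 204.43982198]
[278.36064223 209.66745676]
[278.20275515 215.60635662]
[0.43030057 0.30148353 0.23306786]
```

View pics/w1.png

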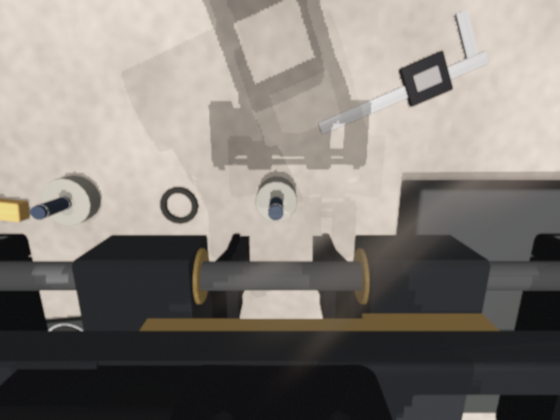

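Wrist view: drift_c's stem is at about (276,208) and its body at (277,195), within 2 px of the prediction. drift_d is at (50,206), and the fingers are at (237,270) and (322,270).

```bash
cat >> h.py <<'E'
def wstem(c,P):  # P stem centre guess
    I=c['image'].astype(int); m=((I[:,:,2]-I[:,:,0])>12).astype(np.uint8); n,l,st,ce=cv2.connectedComponentsWithStats(m)
    q=proj(c,P); k=[i for i in range(1,n) if st[i,4]>40 and np.hypot(*(ce[i]-q))<35]
    if not k: return None
    i=max(k,key=lambda i:st[i,4]); return onz(c,*ce[i],P[2]).round(4),st[i].tolist(),ce[i].round(1)
E
python3 - <<'E'
from h import *
c=dict(np.load('wrist.npz'))
print(wstem(c,[.4515,.299,.062]),wstem(c,[.4535,.0455,.047]))
E
```

```text
(array([0.4541, 0.2957, 0.062 ]), [269, 206, 14, 13, 150], array([275.3, 212. ])) (array([0.458 , 0.0299, 0.047 ]), [30, 206, 16, 13, 155], array([ 38., 212.]))
```

Emit:
move_arm:
  moves: "-0.21 -0.04 0.25 0 0 0 0.4; -0.21 -0.04 0.6 0 0 0 0.4; -0.21 -0.04 1 0 0 0 0.4; -0.21 -0.04 1 0 0 0 0.4; -0.21 -0.04 1 0 0 0 0.4"

```text
time: 2.45
position: [0.4508, 0.297, 0.1336]
tool_rot: [-0.0, 1.0, -0.0, -0.001]
ft_force: [0.1, 0.4, 0.3]
grip_width: 0.0347
grip_force: 0.0
```

```bash
python3 - <<'E'
from h import *
c=cam('wrist'); cv2.imwrite('pics/w2.png',c['image'][:,:,::-1])
print(robot.get_obs()['position'])
for z in(.04,.062,.084): print(proj(c,[.452,.2975,z]))
E
```

```text
[0.45201854 0.29737733 0.13479937]
[281.72850429 213.26600179]
[281.7919999  221.52594361]
[281.86826237 231.44668436]
```

View pics/w2.png

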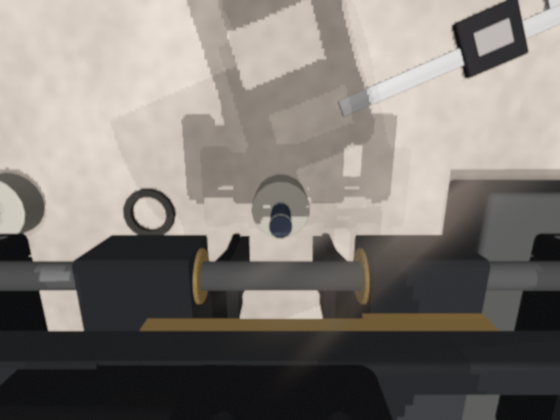

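The stem top is at (280,227), between the fingers. That puts x near 0.451. Descending and gripping.

Emit:
move_arm:
  moves: "0.01 0 0.2 0 0 0 0.4; 0.01 0 0.4 0 0 0 0.4; 0.01 0 0.6 0 0 0 0.4; 0.01 0 0.74 0 0 0 0.4; 0.01 0 0.74 0 0 0 0.4; 0.01 0 0.74 0 0 0 0; 0.01 0 0.74 0 0 0 0; 0.01 0 0.74 0 0 0 0; 0.01 0 0.74 0 0 0 0; 0.01 0 0.74 0 0 0 0; 0.01 0 0.74 0 0 0 0"
  squeeze: 40

```text
time: 3.6
position: [0.4518, 0.2966, 0.0607]
tool_rot: [-0.0, 1.0, 0.0, 0.001]
ft_force: [0.3, -1.9, 6.0]
grip_width: 0.0148
grip_force: 40.0
```

Emit:
move_arm:
  moves: "0 0 -0.05 0 0 0 0; 0 0 -0.2 0 0 0 0; 0 0 -0.4 0 0 0 0; 0 0 -0.6 0 0 0 0; 0 0 -0.8 0 0 0 0; 0 0 -1 0 0 0 0; 0 0 -1 0 0 0 0"

```text
time: 4.3
position: [0.4519, 0.2971, 0.1612]
tool_rot: [0.0, 1.0, 0.001, 0.002]
ft_force: [0.6, 1.0, -4.9]
grip_width: 0.0151
grip_force: 40.0
```

Emit:
move_arm:
  moves: "-0.06 -0.1 -0.1 0 0 0 0; -0.16 -0.28 -0.2 0 0 0 0; -0.28 -0.48 -0.3 0 0 0 0; -0.4 -0.7 -0.3 0 0 0 0; -0.54 -0.93 -0.3 0 0 0 0"

```text
time: 4.8
position: [0.5045, 0.2019, 0.1887]
tool_rot: [-0.0, 1.0, -0.0, -0.001]
ft_force: [-0.9, 0.4, -6.5]
grip_width: 0.0149
grip_force: 40.0
```

Emit:
move_arm:
  moves: "-0.14 -0.24 0 0 0 0 0; -0.28 -0.48 0 0 0 0 0; -0.41 -0.71 0 0 0 0 0; -0.54 -0.93 0 0 0 0 0"

```text
time: 5.2
position: [0.5583, 0.1084, 0.188]
tool_rot: [0.0, 1.0, -0.0, -0.002]
ft_force: [0.4, 0.5, -5.6]
grip_width: 0.0152
grip_force: 40.0
```

Emit:
move_arm:
  moves: "-0.14 -0.24 0 0 0 0 0; -0.28 -0.48 0 0 0 0 0; -0.41 -0.71 0 0 0 0 0; -0.54 -0.93 0 0 0 0 0"

```text
time: 5.6
position: [0.6121, 0.0155, 0.1877]
tool_rot: [0.0, 1.0, 0.0, -0.002]
ft_force: [-0.4, 0.4, -5.5]
grip_width: 0.0151
grip_force: 40.0
```

Emit:
move_arm:
  moves: "-0.14 -0.24 0 0 0 0 0; -0.28 -0.48 0 0 0 0 0; -0.41 -0.71 0 0 0 0 0; -0.5 -0.87 0 0 0 0 0; -0.54 -0.93 0 0 0 0 0; -0.54 -0.93 0 0 0 0 0; -0.54 -0.93 0 0 0 0 0"

```text
time: 6.3
position: [0.6658, -0.0744, 0.1889]
tool_rot: [-0.0, 1.0, 0.001, -0.001]
ft_force: [0.0, -0.2, -6.3]
grip_width: 0.0149
grip_force: 40.0
```

```bash
python3 - <<'E'
from h import *
o=robot.get_obs();print(o['position'],o['grip_width'],o['time'])
c=cam('wrist'); cv2.imwrite('pics/w3.png',c['image'][:,:,::-1])
for P in([.675,-.1537,.012],[.667,-.0741,.012],[.659,.0055,.012]): print(proj(c,P))
E
```

```text
[ 0.66577047 -0.07439469  0.18886373] 0.014890957647758612 6.3
[207.0258665  198.96573889]
[281.00516319 191.60526357]
[355.85854764 184.15782202]
```

View pics/w3.png

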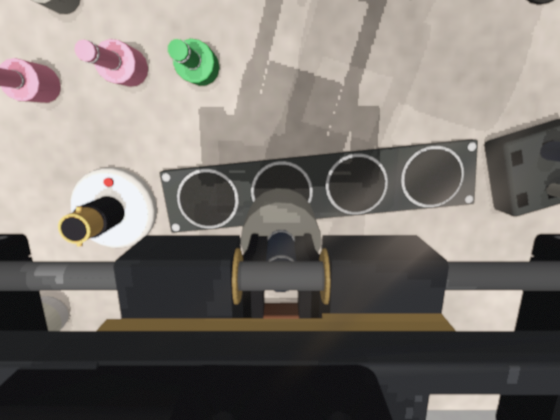

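The gauge is held upright at (281,225). The rings are at (207,199), (281,188), (356,184) and (432,176), matching the predictions. I'll fit the rings in this view.

```bash
cat >> h.py <<'E'
def ringfit(c,P,z=.012):
    g=cv2.cvtColor(c['image'],cv2.COLOR_RGB2GRAY).astype(np.float32); P=np.array([P[0],P[1],z])
    for it in range(4):
        pts=[]
        for th in np.arange(0,2*np.pi,.08):
            rs=np.arange(.026,.0365,.0003)
            q=np.array([proj(c,P+[r*np.cos(th),r*np.sin(th),0]) for r in rs]).astype(np.float32)
            val=cv2.remap(g,q[:,0],q[:,1],1).ravel(); i=val.argmax()
            if 2<i<len(rs)-3: pts.append(onz(c,*q[i],z)[:2])
        pts=np.array(pts); A=np.c_[2*pts,np.ones(len(pts))]; w=np.ones(len(pts))
        for _ in range(8):
            s=np.linalg.lstsq(A*w[:,None],(pts**2).sum(1)*w,rcond=None)[0]; R=np.sqrt(s[2]+s[:2]@s[:2])
            res=np.hypot(*(pts-s[:2]).T)-R; w=1/(1+(res/.0007)**2)
        P[:2]=s[:2]
    return P.round(4),R.round(4),int((w>.5).sum()),len(pts)
E
python3 - <<'E'
from h import *
c=dict(np.load('wrist.npz'))
for P in([.675,-.1537],[.667,-.0741],[.659,.0055],[.651,.085]): print(ringfit(c,P))
for n in('top','scene'):
  for P in([.675,-.1537],[.667,-.0741],[.659,.0055],[.651,.085]): print(n,ringfit(dict(np.load(n+'.npz')),P))
E
```

```text
(array([ 0.6752, -0.1536,  0.012 ]), np.float64(0.0314), 74, 74)
(array([ 0.6672, -0.0738,  0.012 ]), np.float64(0.0313), 50, 65)
(array([0.6594, 0.006 , 0.012 ]), np.float64(0.0313), 70, 70)
(array([0.6514, 0.0858, 0.012 ]), np.float64(0.0314), 71, 71)
top (array([ 0.6761, -0.1555,  0.012 ]), np.float64(0.0316), 57, 69)
top (array([ 0.668 , -0.0756,  0.012 ]), np.float64(0.0316), 57, 71)
top (array([0.6601, 0.0042, 0.012 ]), np.float64(0.0315), 60, 70)
top (array([0.6522, 0.0838, 0.012 ]), np.float64(0.0316), 56, 69)
scene (array([ 0.6736, -0.1551,  0.012 ]), np.float64(0.0315), 49, 65)
scene (array([ 0.6658, -0.0755,  0.012 ]), np.float64(0.0314), 57, 68)
scene (array([0.6576, 0.0042, 0.012 ]), np.float64(0.0316), 58, 70)
scene (array([0.6494, 0.084 , 0.012 ]), np.float64(0.0316), 61, 69)
```

Emit:
move_arm:
  moves: "-0.01 0 0.15 0 0 0 0; -0.01 0 0.35 0 0 0 0; -0.01 0 0.55 0 0 0 0; -0.01 0 0.75 0 0 0 0; -0.01 0 0.9 0 0 0 0; -0.01 0 1 0 0 0 0; -0.01 0 1 0 0 0 0"

```text
time: 7.05
position: [0.6666, -0.0748, 0.0875]
tool_rot: [-0.0, 1.0, 0.001, -0.002]
ft_force: [0.7, -0.3, -6.2]
grip_width: 0.0151
grip_force: 40.0
```

Emit:
move_arm:
  moves: "0 0 0.05 0 0 0 0; 0 0 0.09 0 0 0 0; 0 0 0.11 0 0 0 0; 0 0 0.12 0 0 0 0; 0 0 0.13 0 0 0 0; 0 0 0.135 0 0 0 0; 0 0 0.14 0 0 0 0; 0 0 0.14 0 0 0 0; 0 0 0.14 0 0 0 0"

```text
time: 7.95
position: [0.6681, -0.0756, 0.0758]
tool_rot: [0.0, 1.0, -0.0, 0.0]
ft_force: [0.0, 0.6, -3.9]
grip_width: 0.015
grip_force: 40.0
```

```bash
python3 - <<'E'
from h import *
print(np.mean([robot.get_obs()['position'] for _ in range(1)],axis=0)); c=cam('scene'); c2=cam('top'); o=robot.get_obs();print(o['position'],o['ft_force'])
E
```

```text
[ 0.66807107 -0.07562303  0.07584924]
[ 0.66805412 -0.07561421  0.07585362] [-0.84605856  0.14901018 -3.93144934]
```

Emit:
move_arm:
  moves: "0 0 0.005 0 0 0 0; 0 0 0.01 0 0 0 0; 0 0 0.01 0 0 0 0; 0 0 0.01 0 0 0 0.2; 0 0 0.01 0 0 0 0.25; 0 0 0.01 0 0 0 0.35; 0 0 0.01 0 0 0 0.35; 0 0 -0.1 0 0 0 0.35; 0 0 -0.3 0 0 0 0.35; 0 0 -0.6 0 0 0 0.35; 0 0 -1 0 0 0 0.35; 0 0 -1 0 0 0 0.35"

```text
time: 9.25
position: [0.6723, -0.0765, 0.1828]
tool_rot: [0.0, 1.0, -0.002, 0.007]
ft_force: [0.8, 0.4, 1.6]
grip_width: 0.0306
grip_force: 0.0
```

Emit:
move_arm:
  moves: "0.24 0.13 0 0 0 0 0.35; 0.48 0.27 0 0 0 0 0.35; 0.71 0.4 0 0 0 0 0.35"

```text
time: 9.55
position: [0.5959, -0.035, 0.1756]
tool_rot: [0.0, 1.0, 0.0, -0.0]
ft_force: [-0.5, -0.6, -0.1]
grip_width: 0.0303
grip_force: 0.0
```

Emit:
move_arm:
  moves: "0.24 0.13 0 0 0 0 0.35; 0.48 0.27 0 0 0 0 0.35; 0.71 0.4 0 0 0 0 0.35"

```text
time: 9.85
position: [0.5248, 0.0051, 0.1757]
tool_rot: [0.0, 1.0, 0.0, 0.0]
ft_force: [-0.6, -0.3, 0.8]
grip_width: 0.0306
grip_force: 0.0
```

Emit:
move_arm:
  moves: "0.24 0.13 0 0 0 0 0.35; 0.48 0.27 0 0 0 0 0.35; 0.71 0.4 0.2 0 0 0 0.35; 0.71 0.4 0.3 0 0 0 0.35; 0.71 0.4 0.3 0 0 0 0.35; 0.71 0.4 0.3 0 0 0 0.35"

```text
time: 10.45
position: [0.4567, 0.044, 0.1458]
tool_rot: [0.0, 1.0, -0.0, 0.001]
ft_force: [0.0, 0.2, 0.0]
grip_width: 0.0306
grip_force: 0.0
```

```bash
python3 - <<'E'
from h import *
o=robot.get_obs();print(o['position'],o['grip_width'],o['time'])
w=cam('wrist');t=cam('top');s=cam('scene')
print(proj(w,[.4535,.0455,.069]),proj(w,[.4535,.0455,.025]))
up=lambda i,f:cv2.resize(i[:,:,::-1],None,fx=f,fy=f,interpolation=2)
I=np.zeros((560,800,3),np.uint8)
a=w['image'][:,:,::-1]; I[:280,:400]=cv2.resize(a[120:260,180:380],(400,280))
print(proj(t,[.667,-.0747,.015]),proj(s,[.667,-.0747,.015]))
u,v=proj(t,[.667,-.0747,.05]).astype(int); I[:280,400:]=cv2.resize(t['image'][v-35:v+35,u-50:u+50,::-1],(400,280)); print(u,v)
u,v=proj(s,[.667,-.0747,.05]).astype(int); I[280:,:400]=cv2.resize(s['image'][v-35:v+35,u-50:u+50,::-1],(400,280));print(u,v)
cv2.imwrite('pics/w4.png',I)
E
```

```text
[0.45673577 0.04401639 0.14579019] 0.030617324981310284 10.45
[283.04734699 213.43624114] [282.73079558 199.43636335]
[298.55921749 167.10140906] [198.39158529 234.10967881]
299 163
195 221
```

View pics/w4.png

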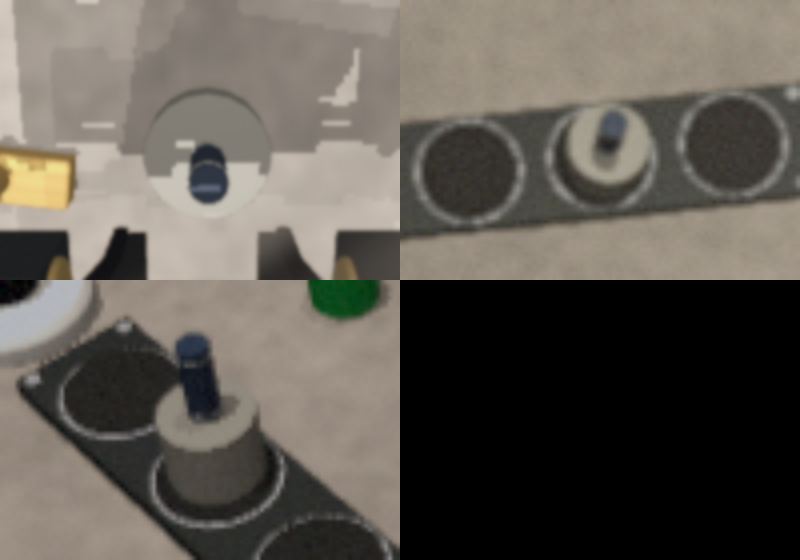

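drift_c stands on pad 3, with its ring visible all round. drift_d's stem top is at (284,212) in the wrist frame, within 1.5 px of the prediction. Grasping drift_d.

Emit:
move_arm:
  moves: "0.025 0.012 0.2 0 0 0 0.4; 0.025 0.012 0.4 0 0 0 0.4; 0.025 0.012 0.6 0 0 0 0.4; 0.025 0.012 0.8 0 0 0 0.4; 0.025 0.012 0.99 0 0 0 0.4; 0.025 0.012 0.99 0 0 0 0.4; 0.025 0.012 0.99 0 0 0 0; 0.025 0.012 0.99 0 0 0 0; 0.025 0.012 0.99 0 0 0 0; 0.025 0.012 0.99 0 0 0 0; 0.025 0.012 0.99 0 0 0 0; 0.025 0.012 0.99 0 0 0 0"
  squeeze: 40

```text
time: 11.8
position: [0.4531, 0.0459, 0.0473]
tool_rot: [0.0, 1.0, -0.0, 0.001]
ft_force: [1.0, 2.5, 6.4]
grip_width: 0.015
grip_force: 40.0
```

```bash
python3 - <<'E'
from h import *
from m import tri
import m
m.T=dict(np.load('top.npz'));m.S=dict(np.load('scene.npz'))
t,s=m.T,m.S
P=[.667,-.0747,.077]
a,b=m.stem(t,*(proj(t,P)*1.4)),m.stem(s,*(proj(s,P)*1.4))
print(a,b,tri(a[0],b[0]),onz(t,*a[0],.077),onz(s,*b[0],.077))
I=s['image']
print(robot.get_obs()['position'])
E
```

```text
a 27 101 tri [ 0.457  -0.1836  0.0679] top@z [ 0.4582 -0.1848  0.066 ] scene@z [ 0.4547 -0.1846  0.066 ] want z 0.066
b 24 63 tri [ 0.4757 -0.2909  0.0449] top@z [ 0.4776 -0.2903  0.054 ] scene@z [ 0.4801 -0.2768  0.054 ] want z 0.054Traceback (most recent call last):
  File "<stdin>", line 2, in <module>
  File "m.py", line 15, in <module>
    a,na=stem(T,*t);b,nb=stem(S,*s)
         ~~~~^^^^^^
  File "m.py", line 7, in stem
    i=max(k,key=lambda i:st[i,4]); return ce[i],st[i,4]
ValueError: max() iterable argument is empty
```

Emit:
move_arm:
  moves: "0 0 -0.05 0 0 0 0; 0 0 -0.2 0 0 0 0; 0 0 -0.4 0 0 0 0; 0 0 -0.6 0 0 0 0; 0 0 -0.8 0 0 0 0; 0 0 -1 0 0 0 0; 0 0 -1 0 0 0 0"

```text
time: 12.5
position: [0.4533, 0.0455, 0.1482]
tool_rot: [-0.0, 1.0, -0.0, 0.002]
ft_force: [1.2, -0.2, -5.5]
grip_width: 0.0153
grip_force: 40.0
```

Emit:
move_arm:
  moves: "-0.1 -0.09 -0.1 0 0 0 0; -0.25 -0.23 -0.2 0 0 0 0; -0.42 -0.38 -0.3 0 0 0 0; -0.58 -0.52 -0.3 0 0 0 0; -0.74 -0.67 -0.3 0 0 0 0"

```text
time: 13.0
position: [0.5259, -0.0217, 0.1752]
tool_rot: [0.0, 1.0, 0.0, -0.001]
ft_force: [0.6, 0.5, -4.6]
grip_width: 0.0151
grip_force: 40.0
```

Emit:
move_arm:
  moves: "-0.18 -0.17 0 0 0 0 0; -0.37 -0.33 0 0 0 0 0; -0.55 -0.5 0 0 0 0 0; -0.74 -0.67 0 0 0 0 0"

```text
time: 13.4
position: [0.5993, -0.0886, 0.174]
tool_rot: [0.0, 1.0, 0.001, -0.002]
ft_force: [0.6, 0.4, -5.0]
grip_width: 0.0149
grip_force: 40.0
```

Emit:
move_arm:
  moves: "-0.18 -0.17 0 0 0 0 0; -0.37 -0.33 0 0 0 0 0; -0.55 -0.5 0 0 0 0 0; -0.68 -0.61 0 0 0 0 0; -0.74 -0.67 0 0 0 0 0; -0.74 -0.67 0 0 0 0 0; -0.74 -0.67 0 0 0 0 0; -0.74 -0.67 0 0 0 0 0"

```text
time: 14.2
position: [0.6731, -0.1542, 0.1759]
tool_rot: [-0.0, 1.0, 0.001, -0.001]
ft_force: [-0.2, -0.5, -5.2]
grip_width: 0.015
grip_force: 40.0
```

```bash
python3 - <<'E'
import re
s=open('m.py').read(); i=s.index('G=dict'); open('m2.py','w').write(s[:i])
import m2
from h import *
t,s=m2.T,m2.S
P=[.667,-.0747,.077]
a,b=m2.stem(t,*(proj(t,P)*1.4)),m2.stem(s,*(proj(s,P)*1.4))
print('c',a,b,m2.tri(a[0],b[0]),onz(t,*a[0],.077),onz(s,*b[0],.077))
c=cam('wrist'); print(robot.get_obs()['position'])
for P in([.675,-.1537],[.6594,.0060],[.6514,.0858]): print(ringfit(c,P))
E
```

```text
c (array([301.96, 158.6 ]), np.int32(25)) (array([193.71212121, 209.41666667]), np.int32(132)) [ 0.66765633 -0.07715024  0.08132158] [ 0.6710867  -0.07901682  0.077     ] [ 0.66414102 -0.07915937  0.077     ]
[ 0.6734176  -0.15428518  0.17620168]
(array([ 0.6755, -0.1534,  0.012 ]), np.float64(0.0315), 46, 51)
(array([0.6593, 0.0063, 0.012 ]), np.float64(0.0315), 71, 71)
(array([0.6514, 0.0859, 0.012 ]), np.float64(0.0315), 71, 71)
```

Emit:
move_arm:
  moves: "-0.01 0 0.15 0 0 0 0; -0.01 0 0.35 0 0 0 0; -0.01 0 0.55 0 0 0 0; -0.01 0 0.75 0 0 0 0; -0.01 0 0.9 0 0 0 0; -0.01 0 1 0 0 0 0; -0.01 0 1 0 0 0 0"

```text
time: 14.95
position: [0.6742, -0.1547, 0.0745]
tool_rot: [0.0, 1.0, 0.001, -0.002]
ft_force: [0.1, 0.8, -4.3]
grip_width: 0.0147
grip_force: 40.0
```

Emit:
move_arm:
  moves: "0 0 0.05 0 0 0 0; 0 0 0.09 0 0 0 0; 0 0 0.11 0 0 0 0; 0 0 0.12 0 0 0 0; 0 0 0.13 0 0 0 0; 0 0 0.135 0 0 0 0; 0 0 0.14 0 0 0 0; 0 0 0.145 0 0 0 0; 0 0 0.145 0 0 0 0; 0 0 0.145 0 0 0 0"

```text
time: 15.95
position: [0.6755, -0.1553, 0.0625]
tool_rot: [0.0, 1.0, -0.0, 0.0]
ft_force: [-0.5, 0.4, -1.8]
grip_width: 0.0147
grip_force: 40.0
```

Emit:
move_arm:
  moves: "0 0 0.005 0 0 0 0; 0 0 0.005 0 0 0 0; 0 0 0.005 0 0 0 0.2; 0 0 0.005 0 0 0 0.25; 0 0 0.005 0 0 0 0.35; 0 0 0.005 0 0 0 0.35; 0 0 -0.1 0 0 0 0.35; 0 0 -0.3 0 0 0 0.35; 0 0 -0.6 0 0 0 0.35; 0 0 -1 0 0 0 0.35; 0 0 -1 0 0 0 0.35"

```text
time: 17.05
position: [0.6797, -0.157, 0.1696]
tool_rot: [0.0, 1.0, -0.003, 0.006]
ft_force: [1.5, -0.7, 1.7]
grip_width: 0.0305
grip_force: 0.0
```

Emit:
move_arm:
  moves: "0.24 -0.03 -0.1 0 0 0 0.35; 0.48 -0.07 -0.1 0 0 0 0.35; 0.73 -0.1 -0.1 0 0 0 0.35"

```text
time: 17.35
position: [0.6019, -0.1654, 0.1726]
tool_rot: [-0.0, 1.0, -0.0, 0.001]
ft_force: [-1.4, -0.2, 0.2]
grip_width: 0.0307
grip_force: 0.0
```

Emit:
move_arm:
  moves: "0.24 -0.03 0 0 0 0 0.35; 0.48 -0.07 0 0 0 0 0.35; 0.73 -0.1 0 0 0 0 0.35"

```text
time: 17.65
position: [0.5286, -0.1754, 0.1723]
tool_rot: [0.0, 1.0, -0.0, 0.0]
ft_force: [-0.2, 0.4, -0.6]
grip_width: 0.0307
grip_force: 0.0
```

Emit:
move_arm:
  moves: "0.24 -0.03 0 0 0 0 0.35; 0.48 -0.07 0 0 0 0 0.35; 0.73 -0.1 0 0 0 0 0.35; 0.73 -0.1 0 0 0 0 0.35; 0.73 -0.1 0 0 0 0 0.35; 0.73 -0.1 0 0 0 0 0.35"

```text
time: 18.25
position: [0.4578, -0.1858, 0.1724]
tool_rot: [0.0, 1.0, -0.001, 0.001]
ft_force: [-0.2, -0.7, -0.4]
grip_width: 0.0302
grip_force: 0.0
```

```bash
python3 - <<'E'
from h import *
o=robot.get_obs();print(o['position'],o['grip_width'],o['time'])
w=cam('wrist');t=cam('top');s=cam('scene')
print(proj(w,[.4565,-.1845,.088]),proj(w,[.4565,-.1845,.044]))
I=np.zeros((560,800,3),np.uint8)
a=w['image'][:,:,::-1]; I[:280,:400]=cv2.resize(a[120:260,180:380],(400,280))
u,v=proj(t,[.671,-.115,.04]).astype(int); I[:280,400:]=cv2.resize(t['image'][v-35:v+35,u-50:u+50,::-1],(400,280)); print(u,v)
u,v=proj(s,[.671,-.115,.04]).astype(int); I[280:,:400]=cv2.resize(s['image'][v-35:v+35,u-50:u+50,::-1],(400,280));print(u,v)
I[280:,400:]=cv2.resize(a[140:280,0:200],(400,280))
cv2.imwrite('pics/w5.png',I)
E
```

```text
[ 0.45778483 -0.18578078  0.17240327] 0.03017799213716423 18.25
[282.78784669 213.06146334] [282.55162123 199.50578145]
316 162
184 214
```

View pics/w5.png

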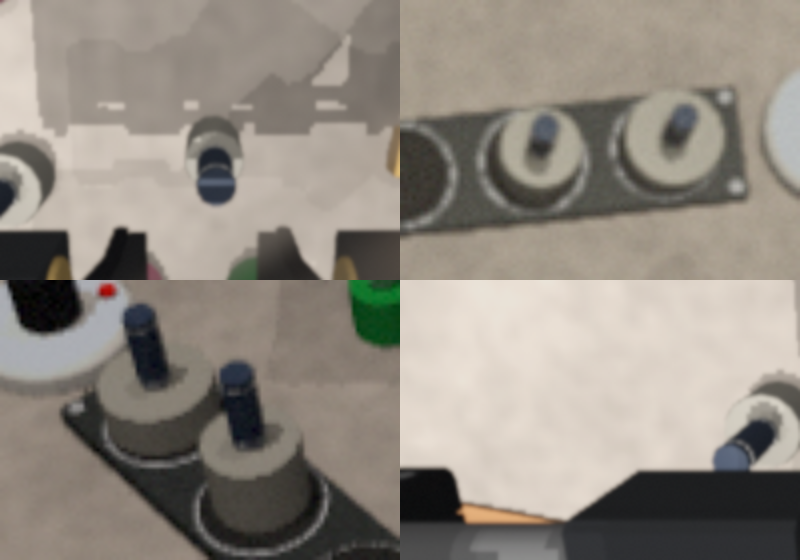

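drift_d is on pad 4. drift_a's stem top is at (288,215) in the wrist frame, about 5 px right of the prediction, so I'll correct for that.

```bash
python3 - <<'E'
from h import *
c=dict(np.load('wrist.npz')); print(onz(c,287.9,214.5,.088),onz(c,287.5,197.5,.044))
I=c['image'].astype(int); m=((I[:,:,2]-I[:,:,0])>5).astype(np.uint8);n,l,st,ce=cv2.connectedComponentsWithStats(m[180:240,260:310]); print(st[1:],ce[1:]+[260,180])
E
```

```text
[ 0.45767562 -0.1804996   0.088     ] [ 0.45461136 -0.17996959  0.044     ]
[[ 19  14  18  28 377]] [[287.42175066 208.22281167]]
```

Emit:
move_arm:
  moves: "0.01 0.04 0 0 0 0 0.4; 0.01 0.04 0.2 0 0 0 0.4; 0.01 0.04 0.4 0 0 0 0.4; 0.01 0.04 0.6 0 0 0 0.4; 0.01 0.04 0.8 0 0 0 0.4; 0.01 0.04 1 0 0 0 0.4; 0.01 0.04 1 0 0 0 0.4"

```text
time: 19.1
position: [0.4542, -0.18, 0.07]
tool_rot: [-0.0, 1.0, 0.002, -0.002]
ft_force: [0.1, -0.7, 1.4]
grip_width: 0.0348
grip_force: 0.0
```

Emit:
move_arm:
  moves: "0 0 0.065 0 0 0 0.4; 0 0 0.065 0 0 0 0.3; 0 0 0.065 0 0 0 0.25; 0 0 0.065 0 0 0 0.22; 0 0 0.065 0 0 0 0.2; 0 0 0.065 0 0 0 0.18; 0 0 0.065 0 0 0 0; 0 0 0.065 0 0 0 0; 0 0 0.065 0 0 0 0; 0 0 0.065 0 0 0 0"

```text
time: 20.1
position: [0.4554, -0.181, 0.0658]
tool_rot: [0.0, 1.0, 0.0, 0.0]
ft_force: [0.2, 2.4, 5.0]
grip_width: 0.015
grip_force: 40.0
```

Emit:
move_arm:
  moves: "0 0 -0.05 0 0 0 0; 0 0 -0.2 0 0 0 0; 0 0 -0.4 0 0 0 0; 0 0 -0.6 0 0 0 0; 0 0 -0.8 0 0 0 0; 0 0 -1 0 0 0 0; 0 0 -1 0 0 0 0"

```text
time: 20.8
position: [0.4567, -0.1824, 0.1674]
tool_rot: [-0.0, 1.0, -0.002, 0.002]
ft_force: [0.2, -0.4, -2.8]
grip_width: 0.0147
grip_force: 40.0
```

Emit:
move_arm:
  moves: "-0.1 0.13 -0.1 0 0 0 0; -0.22 0.3 -0.2 0 0 0 0; -0.36 0.49 -0.2 0 0 0 0; -0.5 0.68 -0.2 0 0 0 0; -0.65 0.887 -0.2 0 0 0 0"

```text
time: 21.3
position: [0.52, -0.0919, 0.1841]
tool_rot: [0.0, 1.0, 0.0, -0.001]
ft_force: [0.6, -0.2, -2.7]
grip_width: 0.0149
grip_force: 40.0
```

Emit:
move_arm:
  moves: "-0.16 0.22 0 0 0 0 0; -0.33 0.44 0 0 0 0 0; -0.49 0.66 0 0 0 0 0; -0.65 0.887 0 0 0 0 0"

```text
time: 21.7
position: [0.5851, -0.0031, 0.1836]
tool_rot: [0.0, 1.0, -0.0, -0.001]
ft_force: [0.0, 0.4, -2.4]
grip_width: 0.0149
grip_force: 40.0
```

Emit:
move_arm:
  moves: "-0.16 0.22 0 0 0 0 0; -0.33 0.44 0 0 0 0 0; -0.49 0.66 0 0 0 0 0; -0.6 0.82 0 0 0 0 0; -0.65 0.887 0 0 0 0 0; -0.65 0.887 0 0 0 0 0; -0.65 0.887 0 0 0 0 0; -0.65 0.887 0 0 0 0 0; -0.65 0.887 0 0 0 0 0"

```text
time: 22.6
position: [0.65, 0.0838, 0.1855]
tool_rot: [0.001, 1.0, -0.0, -0.0]
ft_force: [1.2, 0.5, -3.2]
grip_width: 0.0153
grip_force: 40.0
```

```bash
python3 - <<'E'
from h import *
c=cam('wrist'); print(robot.get_obs()['position'])
for P in([.6672,-.0741],[.6594,.0060],[.6514,.0858]): print(ringfit(c,P))
import m2
I=c['image'].astype(int); m=((I[:,:,2]-I[:,:,0])>5).astype(np.uint8);n,l,st,ce=cv2.connectedComponentsWithStats(m[180:280,250:320]); print(st[1:][st[1:,4]>30],(ce[1:]+[250,180])[st[1:,4]>30])
E
```

```text
[0.6501511  0.08393663 0.18566138]
(array([ 0.667 , -0.0741,  0.012 ]), np.float64(0.0314), 51, 55)
(array([0.6592, 0.0055, 0.012 ]), np.float64(0.0314), 73, 73)
(array([0.6513, 0.0854, 0.012 ]), np.float64(0.0313), 65, 74)
[[ 18  59  18  16 147]] [[275.59183673 245.37414966]]
```

Emit:
move_arm:
  moves: "-0.01 0.01 0.15 0 0 0 0; -0.01 0.01 0.35 0 0 0 0; -0.01 0.01 0.55 0 0 0 0; -0.01 0.01 0.75 0 0 0 0; -0.01 0.01 0.87 0 0 0 0; -0.01 0.01 0.92 0 0 0 0; -0.01 0.01 0.92 0 0 0 0; -0.01 0.01 0.92 0 0 0 0"

```text
time: 23.45
position: [0.6522, 0.0858, 0.0942]
tool_rot: [0.0, 1.0, -0.0, 0.001]
ft_force: [-0.7, 0.5, -3.4]
grip_width: 0.0151
grip_force: 40.0
```

Emit:
move_arm:
  moves: "0 0 0.05 0 0 0 0; 0 0 0.08 0 0 0 0; 0 0 0.1 0 0 0 0; 0 0 0.11 0 0 0 0; 0 0 0.12 0 0 0 0; 0 0 0.125 0 0 0 0; 0 0 0.13 0 0 0 0; 0 0 0.13 0 0 0 0; 0 0 0.13 0 0 0 0"

```text
time: 24.35
position: [0.6516, 0.0858, 0.0809]
tool_rot: [0.0, 1.0, 0.0, 0.0]
ft_force: [-0.3, -0.4, -0.1]
grip_width: 0.015
grip_force: 40.0
```

Emit:
move_arm:
  moves: "0 0 0 0 0 0 0.2; 0 0 0 0 0 0 0.2; 0 0 0 0 0 0 0.25; 0 0 0 0 0 0 0.35; 0 0 0 0 0 0 0.35; 0 0 -0.1 0 0 0 0.35; 0 0 -0.3 0 0 0 0.35; 0 0 -0.6 0 0 0 0.35; 0 0 -1 0 0 0 0.35; 0 0 -1 0 0 0 0.35; 0 0 -1 0 0 0 0.35"

```text
time: 25.45
position: [0.6523, 0.0858, 0.1826]
tool_rot: [0.0, 1.0, -0.0, 0.002]
ft_force: [0.6, -0.4, -1.0]
grip_width: 0.0304
grip_force: 0.0
```

Emit:
move_arm:
  moves: "0.14 -0.31 0 0 0 0 0.35; 0.29 -0.62 0 0 0 0 0.35; 0.44 -0.935 0 0 0 0 0.35"

```text
time: 25.75
position: [0.6056, -0.0081, 0.179]
tool_rot: [-0.0, 1.0, 0.0, -0.002]
ft_force: [0.2, 0.1, -0.6]
grip_width: 0.0302
grip_force: 0.0
```

Emit:
move_arm:
  moves: "0.14 -0.31 0 0 0 0 0.35; 0.29 -0.62 0 0 0 0 0.35; 0.44 -0.935 0 0 0 0 0.35"

```text
time: 26.05
position: [0.5616, -0.1018, 0.1791]
tool_rot: [-0.0, 1.0, 0.001, -0.002]
ft_force: [-0.1, -0.1, 0.2]
grip_width: 0.0303
grip_force: 0.0
```

Emit:
move_arm:
  moves: "0.14 -0.31 0 0 0 0 0.35; 0.29 -0.62 0 0 0 0 0.35; 0.44 -0.935 0 0 0 0 0.35"

```text
time: 26.35
position: [0.5176, -0.1952, 0.1792]
tool_rot: [0.0, 1.0, 0.001, -0.001]
ft_force: [-0.2, 0.5, -0.4]
grip_width: 0.0309
grip_force: 0.0
```

Emit:
move_arm:
  moves: "0.14 -0.31 0 0 0 0 0.35; 0.29 -0.62 0 0 0 0 0.35; 0.44 -0.935 0.1 0 0 0 0.35; 0.44 -0.935 0.2 0 0 0 0.35; 0.44 -0.935 0.2 0 0 0 0.35; 0.44 -0.935 0.2 0 0 0 0.35; 0.44 -0.935 0.2 0 0 0 0.35"

```text
time: 27.05
position: [0.4757, -0.2869, 0.1604]
tool_rot: [-0.001, 1.0, 0.0, -0.0]
ft_force: [0.2, 0.2, 0.4]
grip_width: 0.0303
grip_force: 0.0
```

```bash
python3 - <<'E'
from h import *
o=robot.get_obs();print(o['position'],o['time'])
c=w=cam('wrist');t=cam('top');s=cam('scene')
I=c['image'].astype(int); m=((I[:,:,2]-I[:,:,0])>5).astype(np.uint8);n,l,st,ce=cv2.connectedComponentsWithStats(m[180:240,240:330])
for i in range(1,n):
    if st[i,4]>40: print(st[i],ce[i]+[240,180],onz(c,*(ce[i]+[240,180]),.054))
I=np.zeros((560,800,3),np.uint8)
a=w['image'][:,:,::-1]; I[:280,:400]=cv2.resize(a[120:260,180:380],(400,280))
u,v=proj(t,[.663,-.035,.04]).astype(int); I[:280,400:]=cv2.resize(t['image'][v-49:v+49,u-70:u+70,::-1],(400,280)); print(u,v)
u,v=proj(s,[.663,-.035,.04]).astype(int); I[280:]=cv2.resize(s['image'][v-49:v+49,u-70:u+70,::-1],(800,560))[140:420];print(u,v)
cv2.imwrite('pics/w6.png',I)
E
```

```text
[ 0.47572922 -0.28692841  0.16043915] 27.05
[ 38  15  15  10 103] [284.85436893 199.60194175] [ 0.46884747 -0.28363952  0.054     ]
[ 37  24  18  20 265] [285.41509434 213.38867925] [ 0.4809858  -0.28311488  0.054     ]
282 166
209 236
```

View pics/w6.png

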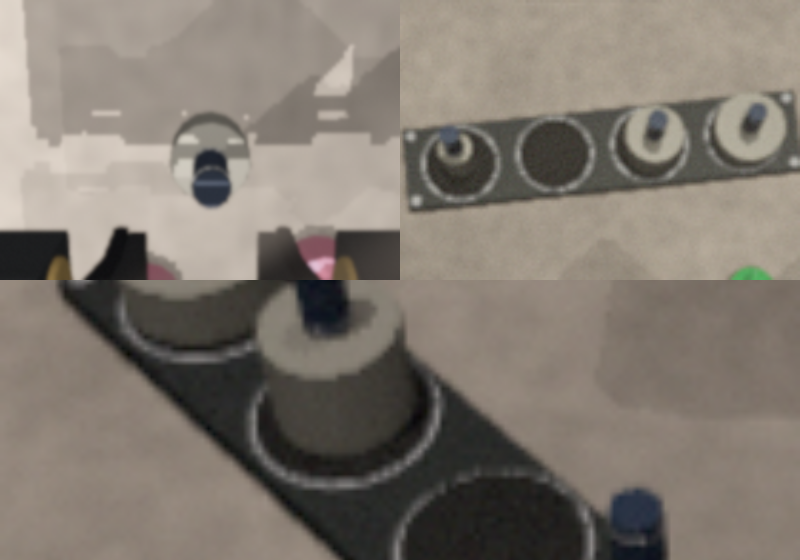

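drift_a is on pad 1. drift_b's stem is at (285,210) in the wrist frame, 4 px right of the finger centre. Aligning and grasping.

Emit:
move_arm:
  moves: "-0.01 0.035 0 0 0 0 0.4; -0.01 0.035 0.2 0 0 0 0.4; -0.01 0.035 0.4 0 0 0 0.4; -0.01 0.035 0.6 0 0 0 0.4; -0.01 0.035 0.8 0 0 0 0.4; -0.01 0.035 1 0 0 0 0.4; -0.01 0.035 1 0 0 0 0.4"

```text
time: 27.9
position: [0.4752, -0.283, 0.0585]
tool_rot: [-0.0, 1.0, 0.002, -0.002]
ft_force: [-1.0, 0.4, 0.5]
grip_width: 0.0348
grip_force: 0.0
```

Emit:
move_arm:
  moves: "0 0 0.065 0 0 0 0.4; 0 0 0.065 0 0 0 0.3; 0 0 0.065 0 0 0 0.25; 0 0 0.065 0 0 0 0.22; 0 0 0.065 0 0 0 0.2; 0 0 0.065 0 0 0 0.18; 0 0 0.065 0 0 0 0; 0 0 0.065 0 0 0 0; 0 0 0.065 0 0 0 0; 0 0 0.065 0 0 0 0"

```text
time: 28.9
position: [0.4763, -0.2843, 0.0542]
tool_rot: [0.0, 1.0, 0.0, -0.0]
ft_force: [-0.1, 3.4, 4.8]
grip_width: 0.0154
grip_force: 39.9
```

Emit:
move_arm:
  moves: "0 0 -0.05 0 0 0 0; 0 0 -0.2 0 0 0 0; 0 0 -0.4 0 0 0 0; 0 0 -0.6 0 0 0 0; 0 0 -0.8 0 0 0 0; 0 0 -1 0 0 0 0; 0 0 -1 0 0 0 0"

```text
time: 29.6
position: [0.4778, -0.2864, 0.1563]
tool_rot: [0.0, 1.0, -0.002, 0.002]
ft_force: [1.0, -0.6, -2.1]
grip_width: 0.015
grip_force: 39.9
```

Emit:
move_arm:
  moves: "-0.09 0.14 -0.1 0 0 0 0; -0.2 0.32 -0.2 0 0 0 0; -0.33 0.52 -0.3 0 0 0 0; -0.47 0.74 -0.3 0 0 0 0; -0.61 0.965 -0.3 0 0 0 0"

```text
time: 30.1
position: [0.5375, -0.1877, 0.183]
tool_rot: [0.0, 1.0, -0.0, -0.0]
ft_force: [0.2, 0.1, -2.5]
grip_width: 0.015
grip_force: 39.9
```

Emit:
move_arm:
  moves: "-0.15 0.24 0 0 0 0 0; -0.3 0.48 0 0 0 0 0; -0.46 0.72 0 0 0 0 0; -0.61 0.965 0 0 0 0 0"

```text
time: 30.5
position: [0.5984, -0.0909, 0.1823]
tool_rot: [0.0, 1.0, 0.0, -0.001]
ft_force: [-0.4, -0.5, -2.9]
grip_width: 0.0149
grip_force: 39.9
```

Emit:
move_arm:
  moves: "-0.15 0.24 0 0 0 0 0; -0.3 0.48 0 0 0 0 0; -0.46 0.72 0 0 0 0 0; -0.56 0.89 0 0 0 0 0; -0.61 0.965 0 0 0 0 0; -0.61 0.965 0 0 0 0 0; -0.61 0.965 0 0 0 0 0; -0.61 0.965 0 0 0 0 0; -0.61 0.965 0 0 0 0 0"

```text
time: 31.4
position: [0.659, 0.0036, 0.1842]
tool_rot: [0.001, 1.0, -0.0, -0.0]
ft_force: [-0.0, 0.2, -2.3]
grip_width: 0.0147
grip_force: 39.9
```

```bash
python3 - <<'E'
from h import *
c=cam('wrist'); print(robot.get_obs()['position'])
for P in([.6594,.0060],[.6514,.0858]): print(ringfit(c,P))
E
```

```text
[0.65915724 0.00379607 0.18423408]
(array([0.6594, 0.0059, 0.012 ]), np.float64(0.0314), 69, 74)
(array([0.6513, 0.0857, 0.012 ]), np.float64(0.0313), 63, 72)
```

Emit:
move_arm:
  moves: "0 0.01 0.15 0 0 0 0; 0 0.01 0.35 0 0 0 0; 0 0.01 0.55 0 0 0 0; 0 0.01 0.75 0 0 0 0; 0 0.01 0.9 0 0 0 0; 0 0.01 1 0 0 0 0; 0 0.01 1 0 0 0 0; 0 0.01 1 0 0 0 0"

```text
time: 32.25
position: [0.6598, 0.0057, 0.0842]
tool_rot: [0.0, 1.0, -0.0, 0.0]
ft_force: [-0.4, 0.3, -2.1]
grip_width: 0.0145
grip_force: 39.9
```

Emit:
move_arm:
  moves: "0 0 0.06 0 0 0 0; 0 0 0.1 0 0 0 0; 0 0 0.12 0 0 0 0; 0 0 0.13 0 0 0 0; 0 0 0.14 0 0 0 0; 0 0 0.145 0 0 0 0; 0 0 0.15 0 0 0 0; 0 0 0.15 0 0 0 0; 0 0 0.15 0 0 0 0"

```text
time: 33.15
position: [0.6596, 0.0058, 0.0694]
tool_rot: [0.0, 1.0, -0.0, 0.0]
ft_force: [-0.2, 0.2, -1.1]
grip_width: 0.015
grip_force: 39.9
```

Emit:
move_arm:
  moves: "0 0 0.005 0 0 0 0.2; 0 0 0.005 0 0 0 0.2; 0 0 0.005 0 0 0 0.25; 0 0 0.005 0 0 0 0.35; 0 0 0.005 0 0 0 0.35; 0 0 -0.1 0 0 0 0.35; 0 0 -0.3 0 0 0 0.35; 0 0 -0.6 0 0 0 0.35; 0 0 -1 0 0 0 0.35; 0 0 -1 0 0 0 0.35"

```text
time: 34.15
position: [0.6637, 0.0052, 0.1762]
tool_rot: [-0.0, 1.0, -0.001, 0.007]
ft_force: [0.8, -0.6, 0.0]
grip_width: 0.0303
grip_force: 0.0
```

Emit:
move_arm:
  moves: "-0.1 -0.2 -0.3 0 0 0 0.35; -0.2 -0.4 -0.7 0 0 0 0.35; -0.2 -0.4 -1 0 0 0 0.35; -0.2 -0.4 -1 0 0 0 0.35; -0.2 -0.4 -1 0 0 0 0.35; -0.2 -0.4 -1 0 0 0 0.35"

```text
time: 34.75
position: [0.6781, -0.0337, 0.2675]
tool_rot: [-0.0, 1.0, 0.0, -0.002]
ft_force: [0.4, -0.5, -0.0]
grip_width: 0.0307
grip_force: 0.0
```

```bash
python3 - <<'E'
from h import *
print(robot.get_obs()['position'],robot.get_obs()['time'])
c=cam('wrist'); cam('top'); cam('scene')
cv2.imwrite('pics/w7.png',cv2.resize(c['image'][90:270,140:440,::-1],(800,480),interpolation=2))
for P in([.675,-.1537],[.667,-.0741],[.6594,.0060],[.6514,.0858]): print(ringfit(c,P), proj(c,[*P,.015]).round(1))
E
```

```text
[ 0.67813844 -0.03371169  0.2674522 ] 34.75
(array([ 0.6748, -0.1532,  0.012 ]), np.float64(0.031), 35, 43) [188.5 176.2]
(array([ 0.6671, -0.0737,  0.012 ]), np.float64(0.0312), 54, 68) [249.6 170. ]
(array([0.6593, 0.0058, 0.012 ]), np.float64(0.0313), 71, 71) [311.7 164.1]
(array([0.6514, 0.0856, 0.012 ]), np.float64(0.0314), 64, 66) [374.1 157.8]
```

View pics/w7.png

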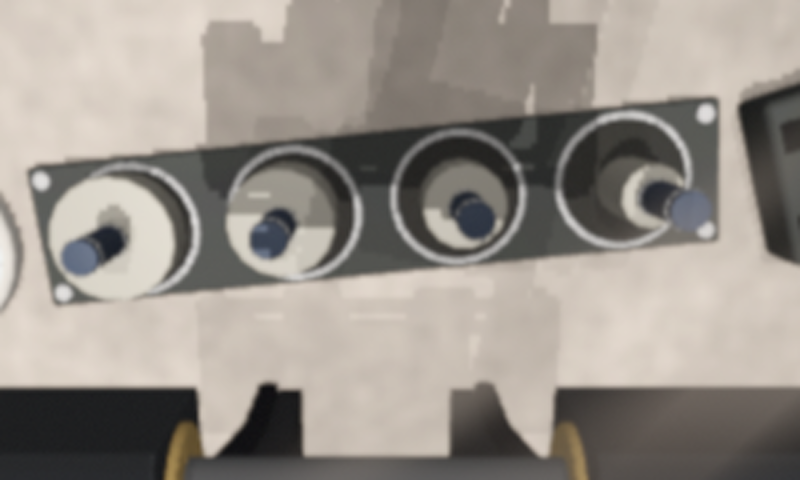

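All four stand upright in order d, c, b, a from the lamp side. I'll check the centring from the body-top circles at crop (112,237), (281,221), (463,205) and (655,196), and the stem tops.

```bash
python3 - <<'E'
from h import *
c=dict(np.load('wrist.npz'));t=dict(np.load('top.npz'));s=dict(np.load('scene.npz'))
pads=dict(d=[.675,-.1534],c=[.6671,-.0738],b=[.6593,.0058],a=[.6514,.0857])
hb=dict(d=.04,c=.055,b=.047,a=.059);r=dict(d=.029,c=.024,b=.019,a=.014)
man=dict(d=((112,237),(82,256)),c=((281,221),(267,240)),b=((463,205),(474,218)),a=((655,196),(691,208)))
for k in 'dcba':
    P=np.array(pads[k]); out=[]
    for (u,v),z in zip(man[k],(hb[k],hb[k]+.044)): out.append(((onz(c,140+u/2.667,90+v/2.667,z)[:2]-P)*1000).round(1))
    print(k,'wrist body, stem off mm',*out)
# top/scene: rings vs stem-top: stem bluish centroid compared with projected mid-stem
for n,C in(('top',t),('scene',s)):
  for k in 'dcba':
    R=ringfit(C,pads[k]); z=hb[k]+.022
    I=C['image'].astype(int); m=((I[:,:,2]-I[:,:,0])>4).astype(np.uint8); q=proj(C,[*pads[k],z]); nn,l,st,ce=cv2.connectedComponentsWithStats(m)
    i=min((i for i in range(1,nn) if st[i,4]>10),key=lambda i:np.hypot(*(ce[i]-q)))
    print(n,k,R[0][:2],R[2:],'stem-ring mm',((onz(C,*ce[i],z)-R[0])[:2]*1000).round(1),st[i].tolist())
x=np.zeros((560,800,3),np.uint8)
for i,(C,k) in enumerate([(t,0),(s,0)]):
    q=proj(C,[.663,-.035,.03]).astype(int); w,h=(70,49)
    x=cv2.resize(C['image'][q[1]-h:q[1]+h,q[0]-w:q[0]+w,::-1],(800,560),interpolation=2); cv2.imwrite(f'pics/f{i}.png',x)
E
```

```text
d wrist body, stem off mm [-0.9 -1.1] [-0.7  0.1]
c wrist body, stem off mm [-2.6 -1.3] [-2. -2.]
b wrist body, stem off mm [-0.6 -0.6] [-1.4 -0.8]
a wrist body, stem off mm [1.9 0.7] [ 0.9 -0.1]
top d [ 0.6749 -0.1541] (31, 57) stem-ring mm [ 5.4 -5.6] [334, 154, 6, 6, 27]
top c [ 0.6666 -0.0713] (16, 56) stem-ring mm [  9.5 -86.2] [334, 154, 6, 6, 27]
top b [0.6601 0.0098] (21, 62) stem-ring mm [159.1   0.5] [260, 96, 7, 6, 13]
top a [0.6531 0.0848] (14, 58) stem-ring mm [-47.  111.5] [178, 183, 4, 9, 14]
scene d [ 0.674  -0.1546] (28, 47) stem-ring mm [ 26.1 -31.5] [128, 180, 48, 26, 482]
scene c [ 0.6659 -0.0751] (45, 60) stem-ring mm [-1.5 -3.4] [189, 200, 11, 21, 148]
scene b [0.6576 0.0041] (43, 61) stem-ring mm [ 0.3 -0.2] [216, 227, 12, 22, 165]
scene a [0.6495 0.0841] (54, 64) stem-ring mm [ 1.9 -1. ] [245, 248, 11, 23, 180]
```

View pics/f1.png

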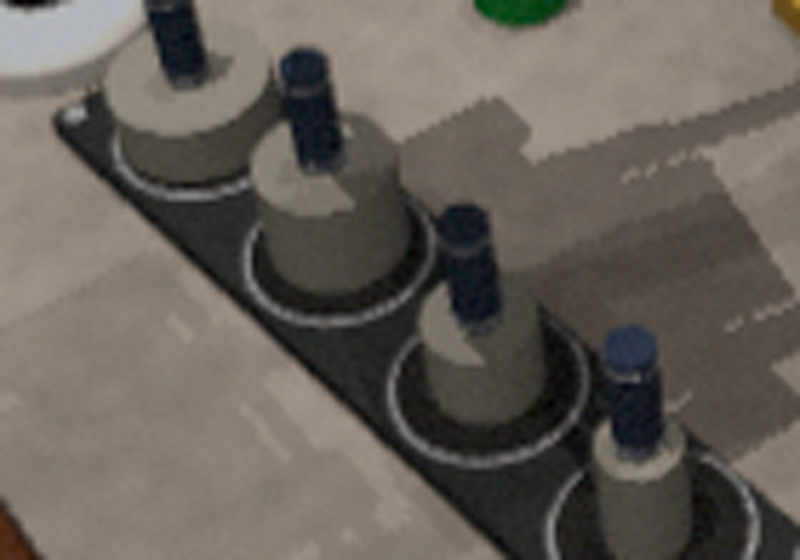

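drift_c sits about 2.5–3 mm off, toward −x and −y, while the others are within about 2 mm. There is time, so I'll regrasp it and nudge it.

Emit:
move_arm:
  moves: "0.05 -0.2 0 0 0 0 0.35; 0.1 -0.41 0 0 0 0 0.35; 0.1 -0.41 0 0 0 0 0.35; 0.1 -0.41 0.2 0 0 0 0.35; 0.1 -0.41 0.5 0 0 0 0.35; 0.1 -0.41 0.8 0 0 0 0.35; 0.1 -0.41 1 0 0 0 0.35; 0.1 -0.41 1 0 0 0 0.35; 0.1 -0.41 1 0 0 0 0.35"

```text
time: 35.8
position: [0.6696, -0.0745, 0.1688]
tool_rot: [-0.0, 1.0, 0.0, -0.0]
ft_force: [0.6, 0.3, 0.8]
grip_width: 0.0306
grip_force: 0.0
```

Emit:
move_arm:
  moves: "0 0 0.2 0 0 0 0.35; 0 0 0.4 0 0 0 0.35; 0 0 0.6 0 0 0 0.35; 0 0 0.8 0 0 0 0.35; 0 0 0.92 0 0 0 0.35; 0 0 0.92 0 0 0 0.35; 0 0 0.92 0 0 0 0.35; 0 0 0.92 0 0 0 0.35"

```text
time: 36.6
position: [0.6706, -0.0755, 0.0787]
tool_rot: [0.0, 1.0, -0.0, 0.001]
ft_force: [-0.9, 0.0, -0.7]
grip_width: 0.0306
grip_force: 0.0
```

Emit:
move_arm:
  moves: "0 0 0 0 0 0 0.25; 0 0 0 0 0 0 0.2; 0 0 0 0 0 0 0; 0 0 0 0 0 0 0; 0 0 0 0 0 0 0; 0 0 0 0 0 0 0; 0 0 -0.02 0 0 0 0; 0 0 -0.04 0 0 0 0; 0 0 -0.05 0 0 0 0; -0.01 0.01 -0.05 0 0 0 0; -0.022 0.017 -0.05 0 0 0 0; -0.022 0.017 -0.05 0 0 0 0"
  squeeze: 40

```text
time: 37.8
position: [0.6718, -0.0732, 0.0818]
tool_rot: [0.0, 1.0, 0.0, -0.0]
ft_force: [-0.0, 0.1, -6.7]
grip_width: 0.0144
grip_force: 40.0
```

Emit:
move_arm:
  moves: "0 0 0.01 0 0 0 0; 0 0 0.02 0 0 0 0; 0 0 0.03 0 0 0 0; 0 0 0.04 0 0 0 0; 0 0 0.045 0 0 0 0; 0 0 0.05 0 0 0 0; 0 0 0.05 0 0 0 0; 0 0 0.05 0 0 0 0"

```text
time: 38.6
position: [0.6716, -0.0735, 0.0776]
tool_rot: [0.0, 1.0, -0.0, 0.0]
ft_force: [-1.8, 0.4, -2.3]
grip_width: 0.0151
grip_force: 40.0
```

Emit:
move_arm:
  moves: "0 0 0.005 0 0 0 0; 0 0 0.007 0 0 0 0.2; 0 0 0.007 0 0 0 0.2; 0 0 0.007 0 0 0 0.25; 0 0 0.007 0 0 0 0.35; 0 0 0.007 0 0 0 0.35; 0 0 -0.1 0 0 0 0.35; 0 0 -0.3 0 0 0 0.35; 0 0 -0.6 0 0 0 0.35; 0 0 -1 0 0 0 0.35; 0 0 -1 0 0 0 0.35"

```text
time: 39.7
position: [0.676, -0.0746, 0.1844]
tool_rot: [0.0, 1.0, -0.002, 0.007]
ft_force: [1.2, -0.1, -0.2]
grip_width: 0.0304
grip_force: 0.0
```

Emit:
move_arm:
  moves: "-0.03 0.2 -0.4 0 0 0 0.35; -0.06 0.4 -0.8 0 0 0 0.35; -0.06 0.4 -0.9 0 0 0 0.35; -0.06 0.4 -0.9 0 0 0 0.35; -0.06 0.4 -0.9 0 0 0 0.35; -0.06 0.4 -0.9 0 0 0 0.35"

```text
time: 40.3
position: [0.6763, -0.034, 0.2645]
tool_rot: [0.001, 1.0, 0.0, -0.002]
ft_force: [0.3, 0.3, -0.4]
grip_width: 0.0302
grip_force: 0.0
```

```bash
python3 - <<'E'
from h import *
c=cam('wrist'); s=cam('scene'); print(robot.get_obs()['position'],robot.get_obs()['time'])
cv2.imwrite('pics/w8.png',cv2.resize(c['image'][90:270,140:440,::-1],(800,480),interpolation=2))
print(ringfit(c,[.667,-.074]))
I=s['image'].astype(int); m=((I[:,:,2]-I[:,:,0])>4).astype(np.uint8); q=proj(s,[.667,-.075,.077]); nn,l,st,ce=cv2.connectedComponentsWithStats(m)
i=min((i for i in range(1,nn) if st[i,4]>10),key=lambda i:np.hypot(*(ce[i]-q))); print(onz(s,*ce[i],.077)-[.6659,-.0751,0],st[i])
E
```

```text
[ 0.67661109 -0.03402463  0.26481438] 40.4
(array([ 0.6671, -0.0738,  0.012 ]), np.float64(0.0313), 53, 63)
[ 0.00026018 -0.00040527  0.077     ] [189 201  11  21 143]
```

View pics/w8.png

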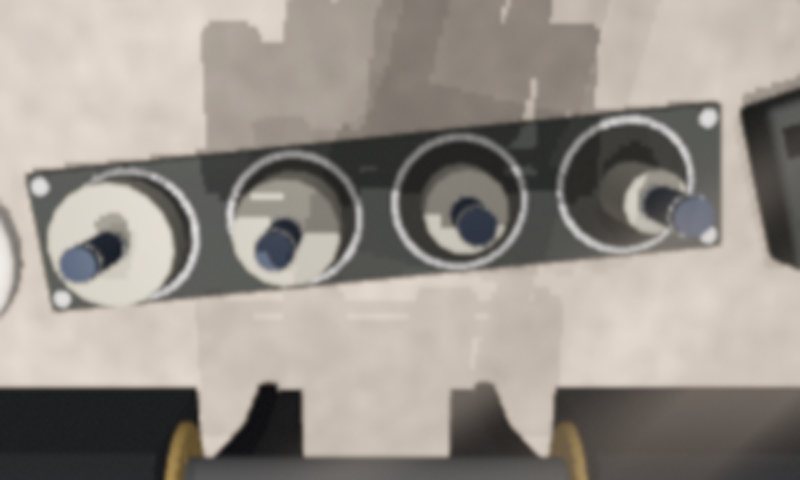

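drift_c now measures within 0.5 mm of its ring, with its body at crop (287,230). All four stand upright in order d, c, b, a from the lamp side, and the gripper is clear. Handing in.

```bash
python3 -c "
from rig import robot
print(robot.hand_in())"
```

```text
the job is handed in; nothing more can be done
None
```

I handed the job in after about 40 s of robot time: the drift gauges stand upright on the pads, d on pad 4 next to the lamp base, then c, b and a on pad 1, each measured within about 2 mm of its pad centre, and the depth gauge was left alone.

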